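Set the straightedge against two pegs and weigh it down

ROBOT

A 6-joint arm with a two-finger parallel gripper is mounted at the origin on the work surface. World frame = base frame: x ahead of the robot, y to its left, z up, the work surface at z = 0. Lengths are in m, angles in rad, forces in N, time in s.
With the tool pointing down it reaches from about 0.225 to 0.875 m from the base axis. Payload 3.4 kg.
Tool frame: the origin (TCP) lies midway between the tips of the shut fingers; the grasp point (between the pads) lies 19 mm behind it; y points along the fingers, z is the direction in which the jaws open and shut, and the axes are right-handed (so a half turn about y gives the same grasp; the last joint's range is limited). The gripper opens to 85 mm and grips with 20 to 120 N. Pads are 22 mm wide; open, the fingers measure 114 mm over their backs; the gripper's body (76 mm by 85 mm) begins 54 mm behind the grasp point. The pads swing forward as they close: fully open they stand 13 mm farther back than shut.
Start: joints at [-1.224, 0.276, 1.505, -0, 1.361, -0.121], TCP at [0.259, -0.513, 0.231] pointing down, gripper open.
Joint ranges: [-2.89, 2.89], [-0.75, 2.08], [0.22, 2.7], [-1.18, 4.32], [0.11, 2.71], [-2.7, 2.7]. Speed limits (rad/s): [2.57, 2.57, 3.14, 3.14, 3.14, 3.14].

INTERFACE

Orientations are given as a unit quaternion [x, y, z, w].
In Python, from cell import status, eyes, job gives the robot as it stands.
- The arm moves only by the tool servo_tool, never from a script. Its argument "increments" is one flat list of numbers, 6 for each row, row after row: the shift along the world's x, y, z in cm, then the turn, a rotation vector about the world's x, y, z in rad. A call has 1 to 12 rows; each row shifts and turns the pose as measured when the row begins; what a row does not reach is not made up. A row lasts 1/10 s, in which the tool goes at most 50 mm and 8.59 degrees, less where a joint would pass 70% of its speed; a pose out of reach is approached as far as the arm can. A call is refused whole if a number of a shift passes 5 or a number of a turn 0.15, either way. A call with a gripper value outside its range is refused whole. "grip" is the opening in per cent of the stroke, from 0 (shut) to 100 (fully open), set as the call begins (left out, the last holds). The fingers move at their own pace and stop on an object; "squeeze" is the grip in N (left out, the last holds). Time passes only in rows, so rows that do not move let the fingers close. It gives the time, the measured TCP pose, the force and the opening at its end, in the units of the state.
- status.get_state(): the state, without advancing time (a new reading comes with each control period).
- eyes.get_image(name): name is "scene" or "top"; returns the picture (400x640x3 uint8, blue, green, red); there is no depth.
- eyes.camera_model(name): a dict with "fx", "fy", "cx", "cy" (pixels), "R" (3x3) and "t" (3): a world point X has camera coordinates R X + t. Camera axes: x right, y down, z forward; pixel columns grow to the right and rows downward; lengths in m; the calibration is good to about 2 mm. A picture is of the moment at which its call begins. camera_model takes no time and is no camera call.
- job.close_job(): hands the job in, once; it reports no verdict.
The state is a dict: "t": time; "joints": joint angles; "joint_vel": joint speeds; "effort": joint torques, N m; "tcp_pos": TCP position; "eef_rot": TCP orientation; "force": force on the tool from outside, world axes, zero at the start; "ft_torque": the same for the moment, N m; "gripper_width": finger opening in m.
Only numpy, scipy, OpenCV 4.12 (cv2) and the standard library are available. Lean on these libraries where they do the work, as an engineer would, in place of code of your own. Each camera call takes 0.05 s, during which the arm holds its last target. There are 200 camera calls.

TASK

Slide the aluminium straightedge across the plywood board until its far long edge lightly touches both wooden pegs at once, without pushing the pegs hard. Then stand the dark steel weight gently on top of the straightedge, beside its knob, so that the straightedge stays against both pegs, and let go. Leave the thread spool, the basket and the cutters where they are.

Things in the scene. Friction and masses are not known exactly. Their poses are not given: they have to be found in the camera images.
- board: Smooth varnished plywood board 280 x 400 x 12 mm, fixed flat on the table. Origin: centre of its underside (table height); x towards the side with the pegs (away from the robot), y along its 400 mm length, z up. Its top is 12 mm above the table.
- peg_a: Slot (black, 50 x 11 mm, flush) in the far half of the board towards +y, with an upright wooden peg, 16 mm in diameter and 24 mm high, clamped in it (pin_a in the rules). Origin: the SLOT centre, on the board top; x along the slot (the board's x). The peg axis stands up to 14 mm from it either way along x, not measured. The peg is rigid. Touching means at least 0.4 N; over 5 N on a peg is too hard.
- peg_b: A second slot with an equal peg (pin_b), in the far half towards -y, slot centres 0.15 to 0.21 m apart. Same sizes, origin, axes and force limits; its peg, too, stands up to 14 mm off the slot centre along x. The line through the pegs is thus not known from the poses, nor parallel to the board's edge.
- rule: Loose aluminium straightedge flat on the board: 44 mm wide (x), 300 mm long (y), 6 mm thick, about 0.24 kg. Origin: centre of its underside; its +x edge (x = 22 mm) faces the pegs; touching a peg puts the peg axis at x = 30 mm. Mid-top stands a round dark wooden knob, 24 mm in diameter, 6 to 40 mm above the underside. It slides at about 1 N, more if pressed down.
- weight: Loose dark steel weight, about 0.34 kg: a round base 40 mm in diameter and 24 mm high, and on it an upright round grip 22 mm in diameter that reaches from 28 to 56 mm above the underside. Stands upright on the table to the left or to the right of the board. Origin: centre of its underside, z up.
- spool: Bystander: pale wooden thread spool, 44 mm in diameter, 50 mm high, upright on the table on the other side of the board from the weight. Origin: centre of its underside.
- basket: Bystander: round pale bowl-shaped basket, 100 mm across, 55 mm high, on the table left of the board. Origin: centre of its underside.
- cutters: Bystander: side cutters lying flat, 120 mm long, 15 mm high, on the table right of the board. Origin: on the table, near their middle; x towards the jaws.
There are look-alikes about, which are no part of the job. What is meant by the weight is not blue or green, and is the larger of those in its own colour.

How it is judged:
On the way, in this order (a step that is already met when the one before it is completed fails the run):
1. the straightedge, flat on the board, presses on both pegs at once (more than 0.4 N each) (contact force between rule and peg_a above 0.4 N and contact force between rule and peg_b above 0.4 N and x of pin_a in the frame of rule between 0.0275 and 0.0325 m and y of pin_a in the frame of rule between -0.148 and 0.148 m and x of pin_b in the frame of rule between 0.0275 and 0.0325 m and y of pin_b in the frame of rule between -0.148 and 0.148 m and angle between rule's own z axis and vertical below 0.05 rad), for 0.2 s.
2. the weight stands upright on the straightedge, let go (contact force between weight and rule above 1.5 N and angle between weight's own z axis and vertical below 0.1 rad and linear speed of weight below 0.01 m/s and contact force between the fingers and weight below 0.05 N), for 0.2 s.
At the end, for the whole second after the job is handed in: The straightedge lies flat on the board at rest with its +x edge no more than 2.5 mm from touching each of the two pegs (peg axes at 27.5 to 32.5 mm in its frame, both within its length), and the weight stands upright and still on the straightedge, released (x of pin_a in the frame of rule between 0.0275 and 0.0325 m and y of pin_a in the frame of rule between -0.148 and 0.148 m and x of pin_b in the frame of rule between 0.0275 and 0.0325 m and y of pin_b in the frame of rule between -0.148 and 0.148 m and angle between rule's own z axis and vertical below 0.05 rad and contact force between weight and rule above 1.5 N and angle between weight's own z axis and vertical below 0.1 rad and linear speed of each of weight, rule below 0.01 m/s and height (world z) of rule between 0.009 and 0.016 m).
It fails at once if the straightedge is pushed against a peg with more than 5 N (contact force between rule and peg_a above 5 N or contact force between rule and peg_b above 5 N).
It fails at once if a peg is pushed with more than 5 N by the robot (contact force between any of the arm, the fingers and peg_a above 5 N or contact force between any of the arm, the fingers and peg_b above 5 N).
It fails at once if the weight is dropped or rammed on to the straightedge (more than 40 N) (contact force between weight and rule above 40 N).
It fails at once if the spool, the basket or the cutters are moved by more than 20 mm (distance of any of spool, basket, cutters from where it was at the start of the episode above 0.02 m).
It also fails if it takes over 70 s, if anything falls off the work surface, if the arm or the gripper's body presses on something with over 40 N, if the wrist force passes 120 N, or if a joint passes its speed limit or range.

## Working session

There is one attempt and no reset: what is moved stays moved. The work goes in short steps, Python scripts to look and compute and a tool call to move; the robot and the scene stay as the last step left them, time stands still between calls to the robot, and variables do not carry over. Pictures are saved under pics/ and viewed, about 8 in all and at most 12, crops included, and the job is handed in when it is done.

Besides the shell and the picture viewer there is one more tool, called as name(argument=value, ...), one argument or row to a line, values as JSON. servo_tool: Moves the arm, as the interface text tells. Its arguments: {"type":"object","properties":{"increments":{"type":"array","items":{"type":"number"}},"grip":{"type":"number"},"squeeze":{"type":"number"}},"required":["increments"]}

```bash
mkdir -p pics; cat > h.py <<'E'
import numpy as np, cv2
from cell import status, eyes, job
def shot(name, fn, crop=None, k=1):
    im=eyes.get_image(name)
    cv2.imwrite('pics/full_'+fn,im)
    if crop: im=im[crop[1]:crop[3],crop[0]:crop[2]]
    if k!=1: im=cv2.resize(im,None,fx=k,fy=k,interpolation=cv2.INTER_CUBIC)
    cv2.imwrite('pics/'+fn,im)
def ray(name,u,v,z):
    m=eyes.camera_model(name);R=np.array(m['R']);t=np.array(m['t'])
    d=R.T@np.array([(u-m['cx'])/m['fx'],(v-m['cy'])/m['fy'],1]);c=-R.T@t
    return c+d*(z-c[2])/d[2]
def proj(name,X):
    m=eyes.camera_model(name);p=np.array(m['R'])@np.array(X)+np.array(m['t'])
    return p[0]/p[2]*m['fx']+m['cx'],p[1]/p[2]*m['fy']+m['cy']
E
python3 - <<'E'
from h import *
shot('top','a.png',k=1.25); shot('scene','b.png',k=1.25)
for n in('top','scene'):
    m=eyes.camera_model(n); print(n,m['fx'],-np.array(m['R']).T@m['t']); print(np.round(m['R'],3))
s=status.get_state(); print(s['eef_rot'],s['force'],s['t'])
E
```

```text
top 437.54484918222795 [0.39248239 0.01030474 1.31468423]
[[ 0.015 -1.    -0.006]
 [-0.996 -0.014 -0.093]
 [ 0.093  0.008 -0.996]]
scene 454.56756072503975 [1.01341742 0.42567027 0.88584694]
[[-0.62   0.785 -0.004]
 [ 0.637  0.5   -0.586]
 [-0.458 -0.366 -0.81 ]]
[-0.16394459  0.68842828 -0.68727775  0.16382298] [-0.40146543 -0.1007559  -0.05522819] 0.1
```

View pics/a.png

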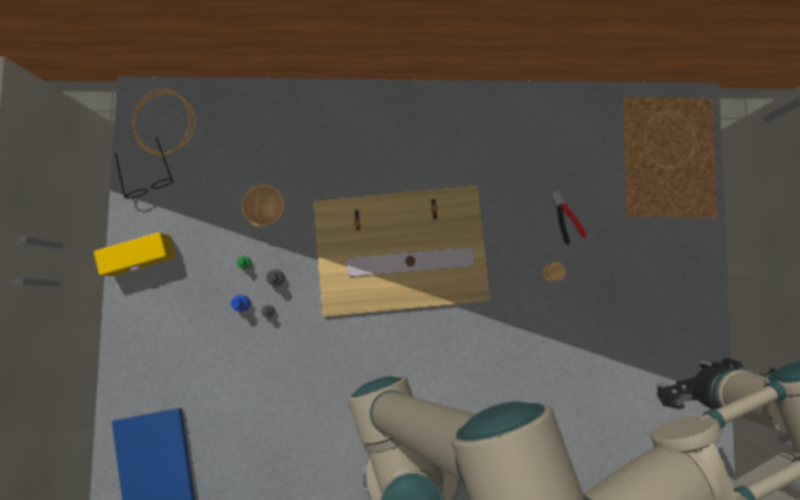

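View pics/b.png

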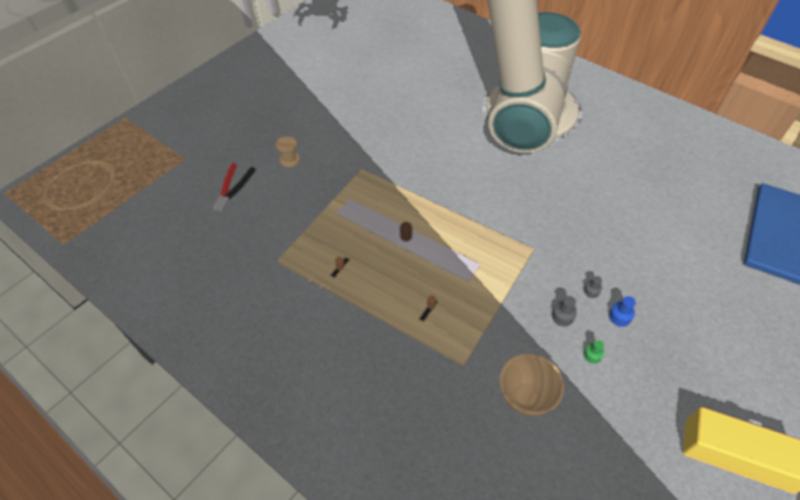

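The top view shows the board (314–490, 186–318), rule with its knob at about (410,261), and pegs at about (357,222) and (434,209). The larger dark weight is at about (276,278), left of the board, with smaller and coloured look-alikes beside it. The spool is at (555,271). Next I'll enlarge crops.

```bash
python3 - <<'E'
import cv2
a=cv2.imread('pics/full_a.png')[140:260,200:400]; cv2.imwrite('pics/c.png',cv2.resize(a,None,fx=4,fy=4,interpolation=cv2.INTER_CUBIC))
a=cv2.imread('pics/full_b.png')[130:295,215:495]; 
cv2.imwrite('pics/d.png',cv2.resize(a,(784,462),interpolation=cv2.INTER_CUBIC))
E
```

```text
(no output)
```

View pics/c.png

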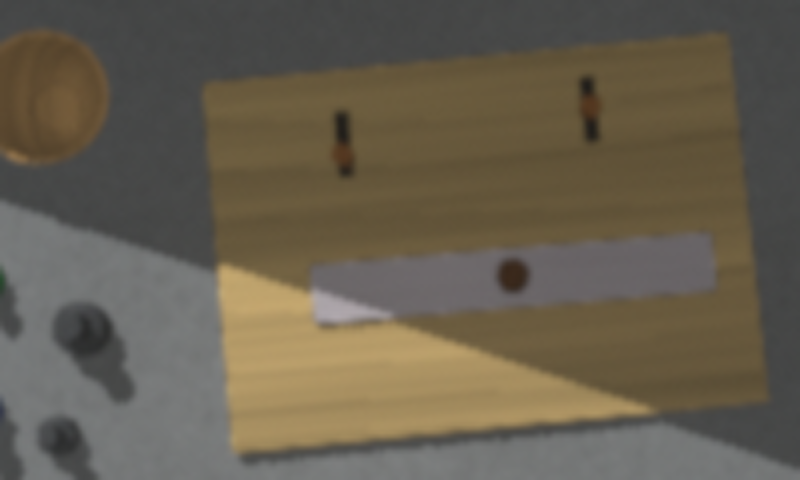

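View pics/d.png

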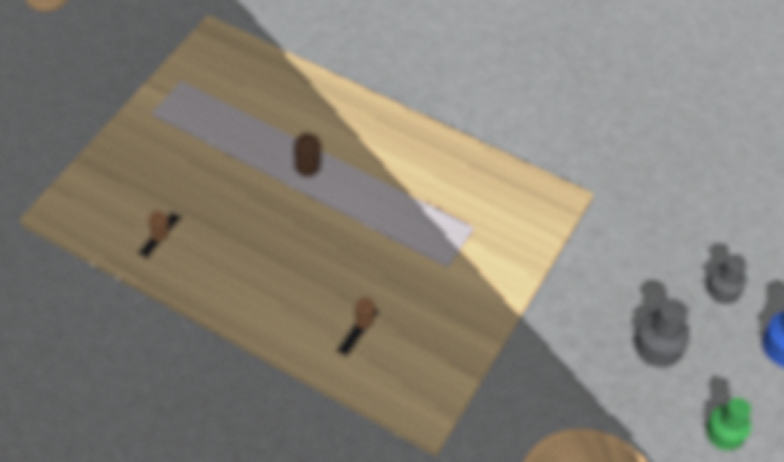

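```bash
cat >> h.py <<'E'
T=lambda U,V,z:ray('top',(U+.5)/4-.5+200,(V+.5)/4-.5+140,z)[:2]
S=lambda U,V,z:ray('scene',(U+.5)/2.8-.5+215,(V+.5)/2.8-.5+130,z)[:2]
E
python3 - <<'E'
from h import *
np.set_printoptions(precision=4,suppress=True)
print('board T',*[T(*p,.012) for p in((205,85),(730,35),(768,400),(235,455))])
print('board S',*[S(*p,.012) for p in((437,455),(22,220),(207,15),(593,195))])
print('rule T',*[T(*p,.018) for p in((310,266),(712,233),(716,290),(318,326))])
print('rule S',*[S(*p,.018) for p in((452,266),(152,110),(180,81),(472,229))])
print('pegA',T(344,150,.036),S(366,303,.036)); print('pegB',T(590,104,.036),S(158,216,.036))
print('knob',T(513,274,.052),S(307,140,.052))
print('weight T base',T(82,330,.024),'S basecentre',S(660,345,.012))
E
```

```text
board T [0.635  0.2465] [ 0.6787 -0.1494] [ 0.4043 -0.1783] [0.3579 0.2158]
board S [0.6418 0.2511] [ 0.6822 -0.1443] [ 0.4068 -0.1777] [0.3641 0.2188]
rule T [0.4986 0.1631] [ 0.5275 -0.1357] [ 0.485  -0.1388] [0.454 0.156]
rule S [0.5009 0.1672] [ 0.5292 -0.1357] [ 0.4883 -0.1388] [0.4606 0.1595]
pegA [0.5833 0.138 ] [0.5812 0.1394]
pegB [ 0.6202 -0.0432] [ 0.6198 -0.0439]
knob [0.4921 0.0119] [0.4922 0.0107]
weight T base [0.4482 0.3297] S basecentre [0.4577 0.335 ]
```

```bash
python3 - <<'E'
from h import *
from scipy.spatial.transform import Rotation as Ro
np.set_printoptions(precision=4,suppress=True)
s=status.get_state(); print(Ro.from_quat(s['eef_rot']).as_matrix(), s['tcp_pos'], s['gripper_width'])
n=np.array([np.cos(.203),np.sin(.203)]);t=np.array([-n[1],n[0]])
k=np.array([.4905,.0117]);A=np.array([.5823,.1387]);B=np.array([.62,-.0435])
print('A',(A-k)@n,(A-k)@t,'B',(B-k)@n,(B-k)@t)
print('pre',k-n*.045,'contact',k-n*.023)
print('green',ray('top',194.4,210,.03),'small',T(60,437,.02))
E
```

```text
[[-0.8926 -0.0005  0.4509]
 [-0.4509  0.0015 -0.8926]
 [-0.0002 -1.     -0.0016]] [ 0.2591 -0.5128  0.2305] 0.08551041461725355
A 0.11551928980658077 0.10588452994929529 B 0.11571207128552681 -0.08017484991450348
pre [0.4464 0.0026] contact [0.468  0.0071]
green [0.4826 0.4055 0.03  ] small [0.3694 0.344 ]
```

The larger dark weight is at about (0.453, 0.332). I'll travel with the gripper shut to behind the knob.

servo_tool(
  increments=[1.6,4.3,0,0,0,-0.022,1.6,4.3,0,0,0,-0.022,1.6,4.3,0,0,0,-0.022,1.6,4.3,0,0,0,-0.022,1.6,4.3,0,0,0,-0.022,1.6,4.3,0,0,0,-0.022,1.6,4.3,0,0,0,-0.022,1.6,4.3,0,0,0,-0.022,1.6,4.3,0,0,0,-0.022,1.6,4.3,0,0,0,-0.022,1.6,4.3,0,0,0,-0.022,1.6,4.3,0,0,0,-0.022],
  grip=0,
  squeeze=30,
)

```text
t: 1.3
tcp_pos: [0.4507, 0.0184, 0.2256]
eef_rot: [-0.064, 0.706, -0.703, 0.063]
force: [0.2, -0.4, -0.7]
gripper_width: -0.0003
```

servo_tool(
  increments=[-0.3,-0.8,-3,0,0,0,-0.3,-0.8,-3,0,0,0,0,0,-3,0,0,0,0,0,-3,0,0,0,0,0,-3,0,0,0,0,0,-2,0,0,0,0,0,0,0,0,0,0,0,0,0,0,0],
)

```text
t: 2.1
tcp_pos: [0.4452, 0.0122, 0.0501]
eef_rot: [-0.069, 0.706, -0.701, 0.07]
force: [0.5, -0.8, 0.9]
gripper_width: 0.0001
```

servo_tool(
  increments=[-0.1,-1.0,0,0,0,0,0,0,-1,0,0,0,0,0,-0.8,0,0,0,0,0,-0.6,0,0,0,0,0,-0.4,0,0,0,0,0,0,0,0,0],
)

```text
t: 2.7
tcp_pos: [0.4471, 0.0004, 0.0232]
eef_rot: [-0.066, 0.705, -0.702, 0.072]
force: [0.8, 0.9, 0.6]
gripper_width: 0.0003
```

```bash
python3 - <<'E'
from h import *
s=status.get_state(); print(s['tcp_pos'],s['force'])
shot('scene','e.png',crop=(290,130,460,250),k=4)
E
```

```text
[4.47131998e-01 3.98560225e-04 2.31987346e-02] [0.81272155 0.94979215 0.62690225]
```

View pics/e.png

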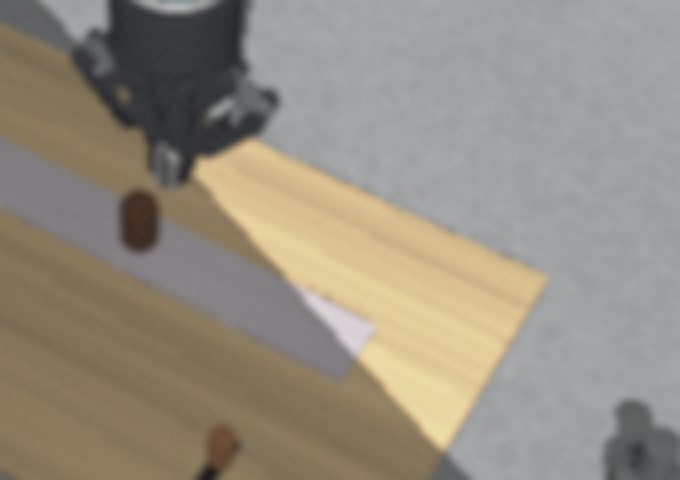

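The view shows the shut fingers (tip ~(170,170)) directly behind the knob (138,220). Starting the push.

servo_tool(
  increments=[0.39,0.09,0,0,0,0,0.39,0.09,0,0,0,0,0.39,0.09,0,0,0,0,0.3,0.06,0,0,0,0,0.3,0.06,0,0,0,0,0.3,0.06,0,0,0,0,0.3,0.06,0,0,0,0,0.3,0.06,0,0,0,0,0.3,0.06,0,0,0,0,0.3,0.06,0,0,0,0,0.3,0.06,0,0,0,0,0.3,0.06,0,0,0,0],
)

```text
t: 3.95
tcp_pos: [0.4891, 0.0095, 0.0239]
eef_rot: [-0.066, 0.705, -0.702, 0.073]
force: [-0.9, -0.2, 0.6]
gripper_width: 0.0
```

servo_tool(
  increments=[0.3,0.06,-0.1,0,0,0,0.3,0.06,0,0,0,0,0.3,0.06,0,0,0,0,0.3,0.06,0,0,0,0,0.3,0.06,0,0,0,0,0.3,0.06,0,0,0,0,0.3,0.06,0,0,0,0,0.3,0.06,0,0,0,0,0.3,0.06,0,0,0,0,0.3,0.06,0,0,0,0,0,0,0,0,0,0],
)

```text
t: 5.05
tcp_pos: [0.5226, 0.0161, 0.0228]
eef_rot: [-0.066, 0.705, -0.702, 0.073]
force: [-1.0, 0.1, 1.1]
gripper_width: 0.0001
```

```bash
cat >> h.py <<'E'
def forces(n=6):
    f=[]
    for i in range(n): eyes.get_image('top'); f.append(status.get_state()['force'])
    f=np.array(f); s=status.get_state(); print('F',f.mean(0).round(2),'sd',f.std(0).round(2),'tcp',np.round(s['tcp_pos'],4),'t',s['t'])
E
python3 - <<'E'
from h import *
forces()
shot('top','f.png',crop=(240,140,400,230),k=5)
E
```

```text
F [-0.42 -0.22  0.05] sd [0.24 0.52 0.56] tcp [0.5217 0.016  0.0227] t 5.35
```

View pics/f.png

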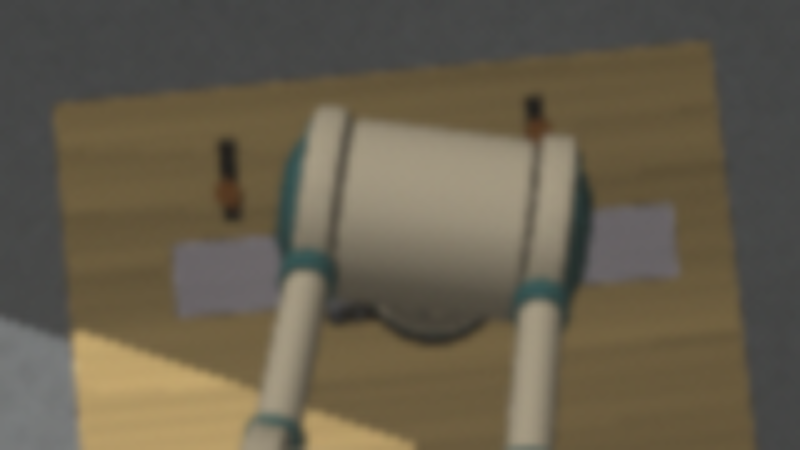

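```bash
python3 - <<'E'
from h import *
np.set_printoptions(precision=4,suppress=True)
P=lambda U,V,z:ray('top',(U+.5)/5-.5+240,(V+.5)/5-.5+140,z)[:2]
fl,fr,nl,nr=[P(*p,.018) for p in((175,243),(674,203),(178,317),(678,277))]
print(fl,fr,nl,nr)
e=(fl-fr)+(nl-nr); th=np.arctan2(-e[0],e[1]); c=(fl+fr+nl+nr)/4; print('yaw',th,'c',c)
n=np.array([np.cos(th),np.sin(th)]);t=np.array([-n[1],n[0]])
for nm,p in(('A',P(228,189,.036)),('B',np.array([.62,-.0435]))): print(nm,p,(p-c)@n-.03,(p-c)@t)
E
```

```text
[0.5522 0.172 ] [ 0.5804 -0.1258] [0.5078 0.169 ] [ 0.536  -0.1284]
yaw 0.09457993144394676 c [0.5441 0.0217]
A [0.5825 0.1392] 0.01932234985322543 0.11338698949196521
B [ 0.62   -0.0435] 0.03940426920825005 -0.07206256614521438
```

Rule yaw is about 0.095 rad. Peg A is about 19 mm ahead and B about 39 mm. I'll approach, then creep.

servo_tool(
  increments=[0.25,0.05,0,0,0,0,0.25,0.05,0,0,0,0,0.25,0.05,0,0,0,0,0.25,0.05,0,0,0,0,0.2,0.04,0,0,0,0,0.1,0.02,0,0,0,0,0.05,0.01,0,0,0,0],
)

```text
t: 6.1
tcp_pos: [0.5356, 0.0189, 0.0226]
eef_rot: [-0.067, 0.705, -0.702, 0.072]
force: [-1.0, -0.1, -0.5]
gripper_width: 0.0003
```

servo_tool(
  increments=[0.05,0.01,0,0,0,0,0.05,0.01,0,0,0,0,0.05,0.01,0,0,0,0,0.05,0.01,0,0,0,0,0.05,0.01,0,0,0,0,0.05,0.01,0,0,0,0],
)

```text
t: 6.7
tcp_pos: [0.5385, 0.0196, 0.0227]
eef_rot: [-0.067, 0.705, -0.702, 0.072]
force: [-1.1, -0.2, 0.5]
gripper_width: 0.0002
```

```bash
python3 -c "
from h import *
forces(4)"
```

```text
F [-0.6   0.41  0.36] sd [0.35 0.23 0.63] tcp [0.5386 0.0196 0.0227] t 6.9
```

servo_tool(
  increments=[0.04,0.01,0,0,0,0,0.04,0.01,0,0,0,0,0.04,0.01,0,0,0,0,0.04,0.01,0,0,0,0,0.04,0.01,0,0,0,0,0.04,0.01,0,0,0,0,0.04,0.01,0,0,0,0,0.04,0.01,0,0,0,0,0.04,0.01,0,0,0,0,0.04,0.01,0,0,0,0],
)

```text
t: 7.9
tcp_pos: [0.5424, 0.0205, 0.0226]
eef_rot: [-0.067, 0.705, -0.702, 0.072]
force: [-1.0, 0.3, 0.5]
gripper_width: -0.0001
```

servo_tool(
  increments=[0.04,0.01,0,0,0,0,0.04,0.01,0,0,0,0,0.04,0.01,0,0,0,0,0.04,0.01,0,0,0,0,0.04,0.01,0,0,0,0,0.04,0.01,0,0,0,0,0.04,0.01,0,0,0,0,0.04,0.01,0,0,0,0,0.04,0.01,0,0,0,0,0.04,0.01,0,0,0,0],
)

```text
t: 8.9
tcp_pos: [0.5468, 0.0216, 0.0226]
eef_rot: [-0.067, 0.705, -0.702, 0.072]
force: [-1.2, 0.4, -0.2]
gripper_width: 0.0001
```

```bash
python3 - <<'E'
from h import *
forces(4)
shot('top','g.png',crop=(240,140,400,230),k=5)
E
```

```text
F [-1.31 -0.35  1.02] sd [0.32 0.29 0.55] tcp [0.5469 0.0216 0.0226] t 9.1
```

View pics/g.png

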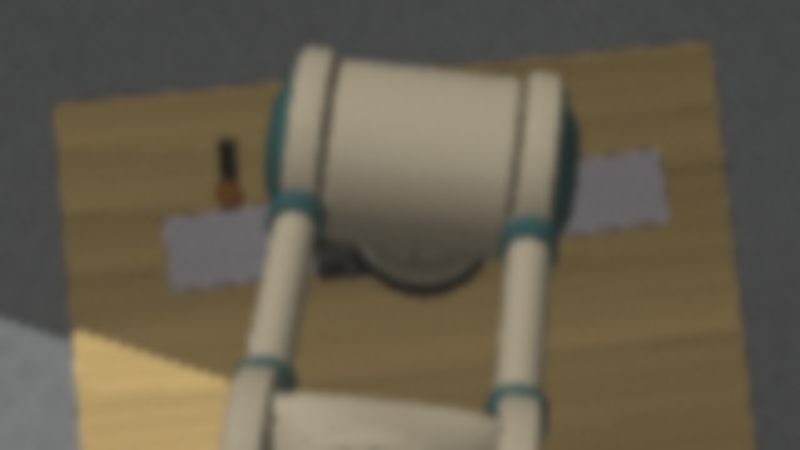

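The rule is now against peg A at (228,190), with edge corners (165,217) and (660,150). It's turning (yaw about 0.15) toward B, with roughly 5–6 mm left at the knob.

servo_tool(
  increments=[0.04,0.01,0,0,0,0,0.04,0.01,0,0,0,0,0.04,0.01,0,0,0,0,0.04,0.01,0,0,0,0,0.04,0.01,0,0,0,0,0.04,0.01,0,0,0,0,0.04,0.01,0,0,0,0,0.04,0.01,0,0,0,0],
)

```text
t: 9.95
tcp_pos: [0.5499, 0.0224, 0.0226]
eef_rot: [-0.068, 0.705, -0.702, 0.072]
force: [-0.3, -1.0, 1.4]
gripper_width: 0.0002
```

servo_tool(
  increments=[0.02,0.005,0,0,0,0,0.02,0.005,0,0,0,0,0.02,0.005,0,0,0,0,0.02,0.005,0,0,0,0,0.02,0.005,0,0,0,0],
)

```text
t: 10.45
tcp_pos: [0.5511, 0.0226, 0.0227]
eef_rot: [-0.068, 0.705, -0.702, 0.072]
force: [-0.2, -0.7, 0.5]
gripper_width: 0.0003
```

```bash
python3 -c "
from h import *
forces(4)"
```

```text
F [-0.45  0.1   0.33] sd [0.35 0.5  0.32] tcp [0.5511 0.0227 0.0226] t 10.65
```

servo_tool(
  increments=[0.02,0.005,0,0,0,0,0.02,0.005,0,0,0,0,0.02,0.005,0,0,0,0,0.02,0.005,0,0,0,0],
)

```text
t: 11.05
tcp_pos: [0.5518, 0.0228, 0.0226]
eef_rot: [-0.068, 0.705, -0.702, 0.072]
force: [-0.5, -0.6, 0.2]
gripper_width: -0.0002
```

servo_tool(
  increments=[0.02,0.005,0,0,0,0,0.02,0.005,0,0,0,0,0.02,0.005,0,0,0,0,0.02,0.005,0,0,0,0],
)

```text
t: 11.45
tcp_pos: [0.5521, 0.023, 0.0226]
eef_rot: [-0.068, 0.705, -0.702, 0.071]
force: [-1.7, -0.2, 1.3]
gripper_width: 0.0003
```

```bash
python3 -c "
from h import *
forces(4)
shot('top','g2.png',crop=(240,140,400,230),k=5)"
```

```text
F [-1.71 -0.56  1.46] sd [0.06 0.56 0.18] tcp [0.5521 0.023  0.0226] t 11.65
```

servo_tool(
  increments=[0.025,0.005,0,0,0,0,0.025,0.005,0,0,0,0],
)

```text
t: 11.9
tcp_pos: [0.5522, 0.023, 0.0226]
eef_rot: [-0.069, 0.705, -0.702, 0.071]
force: [-2.0, -0.5, 2.3]
gripper_width: 0.0001
```

```bash
python3 -c "
from h import *
forces(5)"
```

```text
F [-2.55 -1.37  2.11] sd [0.53 0.98 0.4 ] tcp [0.5522 0.023  0.0226] t 12.15
```

View pics/g2.png

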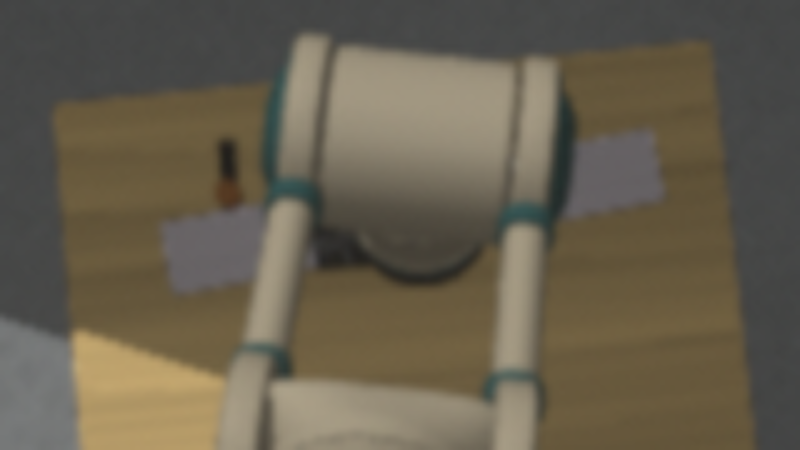

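Both edge corners (162,224) and (653,130) now give a yaw of about 0.206, which matches the peg line. The motion has stopped and the force is rising, so I'll press slightly more and hold.

servo_tool(
  increments=[0.03,0.005,0,0,0,0,0.03,0.005,0,0,0,0],
)

```text
t: 12.35
tcp_pos: [0.5522, 0.023, 0.0226]
eef_rot: [-0.069, 0.705, -0.702, 0.071]
force: [-2.9, -1.1, 3.4]
gripper_width: -0.0003
```

```bash
python3 -c "
from h import *
forces(6)"
```

```text
F [-3.67 -1.06  3.33] sd [0.26 0.49 0.26] tcp [0.5522 0.023  0.0226] t 12.65
```

servo_tool(
  increments=[0,0,0.05,0,0,0,0,0,0.05,0,0,0],
)

```text
t: 12.85
tcp_pos: [0.5523, 0.0231, 0.023]
eef_rot: [-0.069, 0.705, -0.702, 0.071]
force: [-1.7, -1.0, -0.5]
gripper_width: 0.0
```

```bash
python3 -c "
from h import *
forces(6)"
```

```text
F [-1.88 -0.97 -0.58] sd [0.56 0.77 0.43] tcp [0.5524 0.0231 0.0232] t 13.15
```

servo_tool(
  increments=[0.03,0.005,0,0,0,0,0.03,0.005,0.01,0,0,0],
)

```text
t: 13.35
tcp_pos: [0.5524, 0.0231, 0.0231]
eef_rot: [-0.069, 0.705, -0.702, 0.07]
force: [-2.4, -0.7, -0.8]
gripper_width: 0.0004
```

```bash
python3 -c "
from h import *
forces(6)"
```

```text
F [-3.26 -1.55  0.01] sd [0.2 0.4 0.4] tcp [0.5524 0.0231 0.0232] t 13.65
```

servo_tool(
  increments=[-0.2,-0.04,0,0,0,0,-0.8,-0.16,0,0,0,0,-1,-0.2,0,0,0,0,0,0,3,0,0,0,0,0,4,0,0,0,-0.6,3,4,0,0,0,-0.8,4,2,0,0,0,-1,4.3,0,0,0,0,-1,4.3,0,0,0,0,-1,4.3,0,0,0,0,-1,4.3,0,0,0,0,-1,4.0,0,0,0,0],
  grip=55,
)

```text
t: 14.85
tcp_pos: [0.4682, 0.3064, 0.1628]
eef_rot: [-0.056, 0.708, -0.7, 0.074]
force: [1.3, 0.4, 0.3]
gripper_width: 0.047
```

```bash
python3 - <<'E'
from h import *
forces(2)
shot('scene','i0.png')
a=eyes.get_image('top')[140:230,250:390]; b=eyes.get_image('scene')[185:275,380:500]
a=cv2.resize(a,(560,360),interpolation=cv2.INTER_CUBIC); b=cv2.resize(b,(240,180),interpolation=cv2.INTER_CUBIC)
cv2.imwrite('pics/i.png',a); 
E
```

```text
F [-0.19  1.88 -0.29] sd [0.15 3.18 0.45] tcp [0.4673 0.3092 0.1627] t 14.95
```

View pics/i.png

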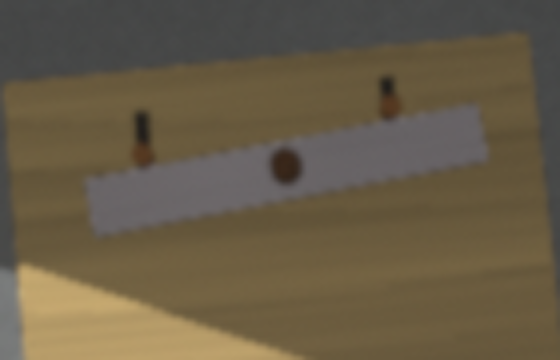

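Both pegs (143,155) and (389,107) sit right against the rule's far edge, knob at (286,166). Now a close look at the weight.

```bash
python3 - <<'E'
from h import *
np.set_printoptions(precision=4,suppress=True)
k=ray('top',286.5/4-.5+250,166.5/4-.5+140,.052)[:2]; print('knob',k)
P=lambda U,V:ray('top',(U+.5)/4-.5+250,(V+.5)/4-.5+140,.018)[:2]
fl,fr,nl,nr=P(86,178),P(480,104),P(96,236),P(490,158); e=fl-fr+nl-nr
print('yaw',np.arctan2(-e[0],e[1]),'c',(fl+fr+nl+nr)/4)
print(proj('scene',[.453,.3325,.03]))
shot('scene','j.png',crop=(390,180,510,280),k=6)
E
```

```text
knob [0.5706 0.0327]
yaw 0.2061970469113237 c [0.5733 0.0316]
(np.float64(452.27606962290923), np.float64(246.66612060763322))
```

View pics/j.png

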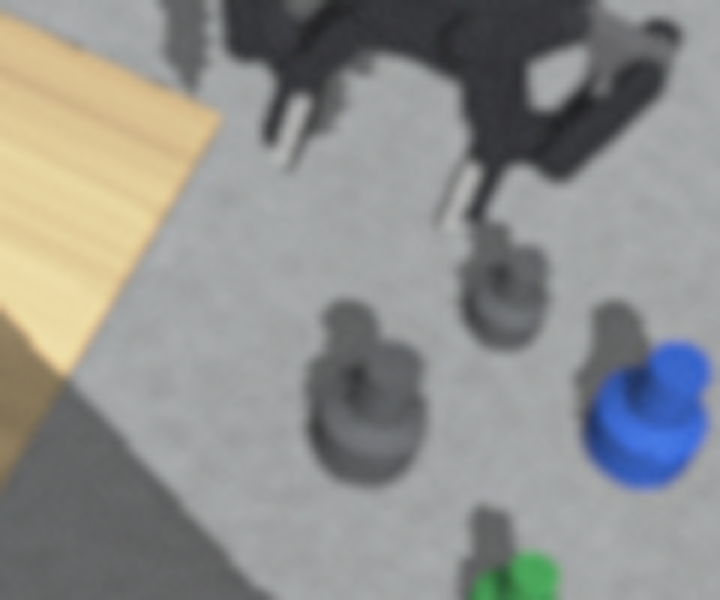

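```bash
python3 - <<'E'
from h import *
np.set_printoptions(precision=4,suppress=True)
P=lambda U,V,z:ray('scene',(U+.5)/6-.5+390,(V+.5)/6-.5+180,z)[:2]
print(P(393,366,.056))
def outline(c):   # predicted outline extents
    a=np.linspace(0,2*np.pi,60); L=[]
    for r,z in((.02,0),(.02,.024),(.011,.056)):
        q=np.array([[(u+.5-390)*6-.5,(v+.5-180)*6-.5] for u,v in(proj('scene',[c[0]+r*np.cos(t),c[1]+r*np.sin(t),z]) for t in a)])
        L.append((q.min(0).round(),q.max(0).round()))
    return L
for c in((.453,.3325),(.4577,.335),(.448,.33)): print(c,outline(c))
E
```

```text
[0.4532 0.3327]
(0.453, 0.3325) [(array([303., 397.]), array([413., 492.])), (array([317., 363.]), array([428., 459.])), (array([361., 339.]), array([424., 392.]))]
(0.4577, 0.335) [(array([303., 409.]), array([413., 504.])), (array([316., 376.]), array([428., 472.])), (array([361., 351.]), array([424., 405.]))]
(0.448, 0.33) [(array([304., 384.]), array([413., 478.])), (array([317., 351.]), array([429., 446.])), (array([362., 326.]), array([425., 379.]))]
```

The grip top's centre is at (393,365) and the outline fits a weight at (0.452, 0.332). The coloured look-alikes and the smaller dark one are clear of it.

servo_tool(
  increments=[-0.8,1.2,0,-0.014,0.024,0,-0.7,1.0,0,0,0,0,0,0,-2,0,0,0,0,0,-2,0,0,0,0,0,-2,0,0,0,0,0,-1,0,0,0,0,0,0,0,0,0],
)

```text
t: 15.85
tcp_pos: [0.4562, 0.319, 0.0916]
eef_rot: [0.059, -0.704, 0.705, -0.062]
force: [-0.2, 0.6, -0.2]
gripper_width: 0.047
```

servo_tool(
  increments=[-0.2,0.7,0,0,0,0,-0.2,0.6,0,0,0,0,0,0,0,0,0,0],
)

```text
t: 16.15
tcp_pos: [0.4534, 0.3331, 0.0935]
eef_rot: [0.057, -0.704, 0.705, -0.062]
force: [0.3, -0.4, -0.3]
gripper_width: 0.047
```

servo_tool(
  increments=[-0.1,-0.1,-1.5,0,0,0,0,0,-1.5,0,0,0,0,0,-1.3,0,0,0,0,0,-1.0,0,0,0,0,0,-0.6,0,0,0,0,0,0,0,0,0],
)

```text
t: 16.75
tcp_pos: [0.4554, 0.3357, 0.0373]
eef_rot: [-0.055, 0.706, -0.703, 0.067]
force: [1.3, 0.4, 0.2]
gripper_width: 0.0469
```

servo_tool(
  increments=[-0.3,-0.35,0,0,0,0,0,0,-0.5,0,0,0,0,0,-0.4,0,0,0,0,0,0,0,0,0],
)

```text
t: 17.15
tcp_pos: [0.4531, 0.3325, 0.0292]
eef_rot: [-0.054, 0.706, -0.703, 0.068]
force: [0.7, -0.1, 0.4]
gripper_width: 0.0468
```

servo_tool(
  increments=[-0.1,0,-0.15,0,0,0,0,0,0,0,0,0,0,0,0,0,0,0,0,0,0,0,0,0,0,0,0,0,0,0,0,0,0,0,0,0],
  grip=15,
  squeeze=30,
)

```text
t: 17.75
tcp_pos: [0.4522, 0.3321, 0.0278]
eef_rot: [-0.054, 0.706, -0.703, 0.069]
force: [0.1, -0.9, 0.1]
gripper_width: 0.0211
```

servo_tool(
  increments=[0,0,0,0,0,0,0,0,0,0,0,0,0,0,0.5,0,0,0,0,0,1,0,0,0,0,0,2,0,0,0,0,0,2,0,0,0,0,0,2,0,0,0,0,0,2,0,0,0,0,0,0,0,0,0],
  grip=0,
)

```text
t: 18.65
tcp_pos: [0.4491, 0.3309, 0.1264]
eef_rot: [-0.056, 0.705, -0.704, 0.066]
force: [1.8, -0.6, -3.0]
gripper_width: 0.0212
```

```bash
python3 - <<'E'
from h import *
forces(4); print(status.get_state()['gripper_width'])
k=np.array([.5725,.0322])
for th in(.2045,):
  n=np.array([np.cos(th),np.sin(th)]);t=np.array([-n[1],n[0]])
  for d in(.055,): print(k+t*d, k-t*d)
E
```

```text
F [ 0.41 -0.45 -4.43] sd [0.08 0.3  0.33] tcp [0.4464 0.3293 0.1221] t 18.85
0.021367611857871765
[0.56133073 0.08605395] [ 0.58366927 -0.02165395]
```

The weight is held (Fz about −4 N, width 21 mm). I'll carry it to (0.561, 0.086), on the rule 55 mm to the +y side of the knob.

servo_tool(
  increments=[0.6,-1.3,0,0,0,0,1.2,-2.6,0,0,0,0,1.2,-2.6,0,0,0,0,1.2,-2.6,0,0,0,0,1.2,-2.6,0,0,0,0,1.2,-2.6,0,0,0,0,1.2,-2.6,0,0,0,0,1.2,-2.6,0,0,0,0,1.2,-2.6,0,0,0,0,0.6,-1.3,0,0,0,0,0,0,0,0,0,0,0,0,0,0,0,0],
)

```text
t: 20.05
tcp_pos: [0.551, 0.0756, 0.1086]
eef_rot: [0.067, -0.701, 0.707, -0.055]
force: [0.7, 0.5, -4.2]
gripper_width: 0.0211
```

servo_tool(
  increments=[0.5,0.5,0,0.009,-0.016,0,0.4,0.4,-1,0,0,0,0,0,-1,0,0,0,0,0,-0.8,0,0,0,0,0,0,0,0,0,0,0,0,0,0,0],
)

```text
t: 20.65
tcp_pos: [0.5576, 0.09, 0.0768]
eef_rot: [-0.064, 0.705, -0.704, 0.062]
force: [-0.5, 0.5, -3.8]
gripper_width: 0.0211
```

servo_tool(
  increments=[0.3,-0.4,0,0,0,0,0,0,-0.8,0,0,0,0,0,-0.6,0,0,0,0,0,-0.4,0,0,0,0,0,0,0,0,0],
)

```text
t: 21.15
tcp_pos: [0.5613, 0.0853, 0.0577]
eef_rot: [-0.064, 0.705, -0.704, 0.062]
force: [0.1, 1.0, -4.9]
gripper_width: 0.021
```

```bash
python3 - <<'E'
from h import *
forces(3)
shot('scene','k.png',crop=(300,150,460,260),k=5)
E
```

```text
F [-0.02  0.5  -3.97] sd [0.14 0.41 0.42] tcp [0.562  0.0854 0.0586] t 21.3
```

View pics/k.png

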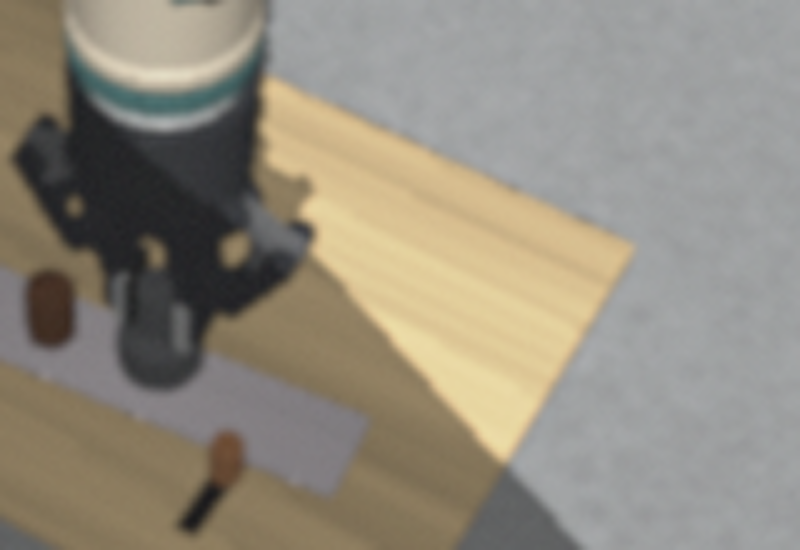

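Picture 10 shows the weight upright between the knob (50,308) and peg A (225,460), over the rule. Checking its offset numerically.

```bash
python3 - <<'E'
from h import *
a=np.linspace(0,6.28,60)
for c in((.562,.0854),(.566,.0854)):
  q=np.array([[(u+.5-300)*5-.5,(v+.5-150)*5-.5] for z in(.0308,.0548) for u,v in(proj('scene',[c[0]+.02*np.cos(t),c[1]+.02*np.sin(t),z]) for t in a)]); print(c,q.min(0).round(),q.max(0).round())
E
```

```text
(0.562, 0.0854) [113. 288.] [204. 393.]
(0.566, 0.0854) [108. 294.] [198. 399.]
```

servo_tool(
  increments=[0,0,-0.3,0,0,0,0,0,-0.3,0,0,0,0,0,-0.2,0,0,0,0,0,-0.1,0,0,0,0,0,0,0,0,0],
)

```text
t: 21.85
tcp_pos: [0.5625, 0.0856, 0.0495]
eef_rot: [-0.063, 0.705, -0.704, 0.063]
force: [-0.4, 0.3, -4.1]
gripper_width: 0.0213
```

servo_tool(
  increments=[-0.03,0,-0.07,0,0,0,0,0,-0.07,0,0,0,0,0,-0.05,0,0,0],
)

```text
t: 22.15
tcp_pos: [0.5623, 0.0856, 0.0476]
eef_rot: [-0.063, 0.705, -0.704, 0.063]
force: [0.7, -0.1, -4.2]
gripper_width: 0.0211
```

```bash
python3 -c "
from h import *
forces(3)"
```

```text
F [-0.12 -0.09 -3.41] sd [0.6  0.47 0.07] tcp [0.5623 0.0856 0.0476] t 22.3
```

servo_tool(
  increments=[0,0,-0.05,0,0,0,0,0,-0.05,0,0,0,0,0,-0.04,0,0,0],
)

```text
t: 22.6
tcp_pos: [0.5625, 0.0856, 0.0463]
eef_rot: [-0.063, 0.705, -0.704, 0.064]
force: [-0.1, -0.3, -3.5]
gripper_width: 0.0209
```

```bash
python3 -c "
from h import *
forces(3)"
```

```text
F [ 0.3  -0.04 -3.88] sd [0.35 0.2  0.09] tcp [0.5624 0.0856 0.0463] t 22.75
```

servo_tool(
  increments=[0,0,-0.04,0,0,0,0,0,-0.04,0,0,0],
)

```text
t: 22.95
tcp_pos: [0.5624, 0.0856, 0.046]
eef_rot: [-0.063, 0.705, -0.704, 0.064]
force: [-0.8, -0.6, 1.6]
gripper_width: 0.021
```

```bash
python3 -c "
from h import *
forces(3)"
```

```text
F [-0.9  -0.25 -0.05] sd [0.18 0.57 0.73] tcp [0.5625 0.0856 0.046 ] t 23.1
```

The weight rests on the rule, as the tool no longer carries its load. Releasing.

servo_tool(
  increments=[0,0,0,0,0,0,0,0,0,0,0,0,0,0,0,0,0,0,0,0,0,0,0,0,0,0,0,0,0,0],
  grip=45,
)

```text
t: 23.6
tcp_pos: [0.5647, 0.0857, 0.0473]
eef_rot: [-0.061, 0.705, -0.704, 0.065]
force: [-0.3, -0.5, -0.3]
gripper_width: 0.0383
```

servo_tool(
  increments=[0,0,0.3,0,0,0,0,0,0.6,0,0,0,0,0,1,0,0,0,0,0,1.5,0,0,0,0,0,2,0,0,0,0,0,2,0,0,0,0,0,3,0,0,0,-2,0,3,0,0,0,-4,0,0,0,0,0,-4,0,0,0,0,0,-4,0,0,0,0,0,0,0,0,0,0,0],
)

```text
t: 24.8
tcp_pos: [0.4218, 0.0855, 0.1947]
eef_rot: [-0.057, 0.704, -0.704, 0.069]
force: [0.7, -0.9, -0.0]
gripper_width: 0.0384
```

```bash
python3 - <<'E'
from h import *
forces(2)
a=eyes.get_image('top')[145:225,260:380]; b=eyes.get_image('scene')[150:260,265:425]
cv2.imwrite('pics/l.png',np.vstack([cv2.resize(a,(480,320),interpolation=cv2.INTER_CUBIC),cv2.resize(b,(480,275),interpolation=cv2.INTER_CUBIC)]))
E
```

```text
F [0.63 0.54 0.2 ] sd [0.41 0.49 0.31] tcp [0.4278 0.0854 0.1955] t 24.9
```

View pics/l.png

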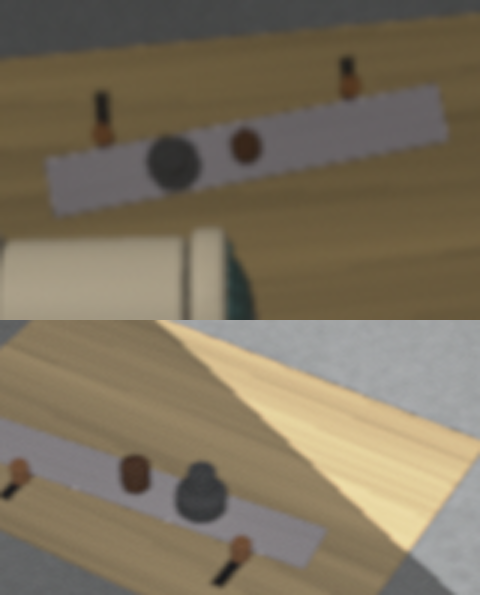

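Picture 11: the weight stands upright beside the knob. The rule's corners, (46,158) and (438,86), match the earlier picture, and both pegs are at its edge. Handing in.

```bash
python3 -c "
from cell import job; print(job.close_job())"
```

```text
the job is handed in; nothing more can be done
None
```

The straightedge is against both pegs, the dark steel weight stands on it beside the knob, and the job is handed in. No verdict was reported.

- **Straightedge:** I pushed it by its knob with shut fingers. It met peg A first, turned, and then met peg B. I held it there for more than 0.3 s at about 3.5 N. Allowing about 1 N for friction, that leaves an estimated 1.1 to 1.4 N on each peg.
- **Weight:** I carried the larger dark weight over and lowered it until the rule took its load. I then let go about 55 mm from the knob, on the peg A side.
- **Last checks:** The final pictures show the far edge against both pegs and the weight upright. The rule's corners are within a pixel of where they were before the weight was placed. The spool, basket and cutters were never approached.

**Not checked directly:** The force on each peg is inferred from the wrist reading (noise about 0.5 N), the arm stopping, and the rule's measured yaw of 0.206 rad against 0.203 expected from the peg positions. While pressing, I also pushed down on the tool with up to about 3.3 N, and raised it slightly before the final hold.

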